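Clear the chin-rest bench and index the chin rest to the next hole

TASK

Three chips of a broken lens lie on the bed plate of the chin-rest bench: wipe all of them off the bed onto the table with the scraper block, without touching them with the fingers, and set the block down again standing on the table beside the bench. Then pull up the black lock knob, slide the chin-rest section exactly one hole to the left as seen from the robot, and let the pin go fully home in that hole. Finish while still holding the knob with the pin engaged; leave the bottle, jar and lens case alone.

Things in the scene. Friction and masses are not known exactly. Their poses are not given: they have to be found in the camera images.
- bench: Fixed bench with an aluminium bed plate 220 (x) x 420 (y) x 16 mm high; origin: centre of its underside, on the table. Local x points away from the robot, y to its left along the rail; yaw within 0.3 rad. At local x = +60 mm a steel tube 30 mm wide runs along y over the bed (40 to 64 mm above the table) between posts at y = +-195 mm; holes in its top at y = -120, -60, 0, 60, 120 mm
- next_hole (a point): centre of the mouth of the middle hole in the tube's top (bench x 60, y 0, z 64 mm), the one the pin must go into, next to the left of the starting hole; holes are 13 mm long and 12 mm deep
- section (a joint): position of the chin-rest section along the tube in m: 0 = at its starting hole (bench y -60 mm), grows to the left (bench +y); 0.060 = at the next hole; range -0.060 to 0.120; friction about 3 N. It is a white sleeve 44 x 70 mm (x, y) around the tube, top 72 mm above the table, with a foot reaching over the bed towards the robot
- plunger (a joint): height of the lock pin in m: 0 = fully home in a hole, range to 0.016. The 8 mm pin with a round tip clears the tube from 0.009 on. A spring pushes it down with 5 N when home and 8 N at the top; resting on the tube between holes it reads about 0.009
- lock_knob: black round knob 28 mm across, 24 mm high, on top of the plunger that rises from the section: pull it straight up to withdraw the pin; moving it sideways then slides the section along. Origin: centre of its underside, 100 mm above the table when the pin is home; below it a steel barrel of 22 mm diameter goes down to the sleeve's top
- scraper: loose scraper block standing on the table to the right of the bench: black rubber foot 24 (x) x 120 (y) x 22 mm high with a wooden handle 24 (x) x 64 (y) mm above it, 60 mm high in all, 0.12 to 0.26 kg; grip it across its 24 mm. Origin: centre of its underside, z up
- chip1: loose grey chip 20 x 14 x 7 mm, lying on the bed in front of the tube just left of the section's foot, at bench x -85 to -45 mm; origin: centre of its underside. The three chips lie between bench y 0 and +70 mm; this one is nearest the foot
- chip2: loose grey chip of the same size, the middle one
- chip3: loose grey chip of the same size, the leftmost one
- drops: bystander: small white dropper bottle 32 mm across, 75 mm high, standing left of the bench
- jar: bystander: amber glass jar 64 mm across, 70 mm high, standing left of the bench, farther from the robot than the dropper bottle
- lens_case: bystander: grey lens case 70 x 45 x 25 mm, lying on the table at the right rear
- bed_front (a point): middle of the bed's open front edge (nearest the robot), on its upper face (bench x -110, y 0, z 16 mm). From this edge to the tube, 155 mm in x, the bed is flat and free, but for the section's foot and the chips
- foot (a point): point on the section's white foot, under its chin cup (bench x -55 mm, 32 mm above the table). The foot is 50 mm wide in y (25 mm either side), 20 to 32 mm above the table, and reaches to bench x -90 mm; the white cup over this point is 64 mm across, its rim 86 mm above the table

How it is judged (in metres and radians):
On the way, in this order (a step that is already met when the one before it is completed fails the run):
1. all three chips are off the bed while the section is still locked at its starting hole (height (world z) of each of chip1, chip2, chip3 below 0.012 m and value of joint section below 0.01 m and value of joint plunger below 0.004 m), for 0.2 s.
2. the pin is pulled clear by the knob, the block already standing on the table (value of joint plunger above 0.0085 m and contact force between the fingers and lock_knob above 1 N and height (world z) of scraper below 0.006 m), for 0.1 s.
At the end, for the whole second after the job is handed in: The section stands within 4 mm of the next hole with the pin home (plunger below 3 mm), the fingers still hold or press the knob with more than 2 N, all three chips are off the bed (lower than 12 mm above the table), and the scraper block stands at rest on the table (value of joint section between 0.056 and 0.064 m and value of joint plunger below 0.003 m and contact force between the fingers and lock_knob above 2 N and height (world z) of each of chip1, chip2, chip3 below 0.012 m and height (world z) of scraper below 0.006 m and angle between scraper's own z axis and vertical below 0.15 rad and linear speed of scraper below 0.02 m/s); the arm keeps its last pose, push and grip.
It fails at once if the fingers touch a chip (contact force between the fingers and chip1 above 0.3 N or contact force between the fingers and chip2 above 0.3 N or contact force between the fingers and chip3 above 0.3 N).
It fails at once if a bystander is moved by more than 30 mm (distance of any of drops, jar, lens_case from where it was at the start of the episode above 0.03 m).
It also fails if it takes over 61 s, if anything falls off the work surface, if the arm or the gripper's body presses on something with over 40 N, if the wrist force passes 120 N, or if a joint passes its speed limit or range.

ROBOT

A 6-joint arm with a two-finger parallel gripper is mounted at the origin on the work surface. World frame = base frame: x ahead of the robot, y to its left, z up, the work surface at z = 0. Lengths are in mm, angles in rad, forces in N, time in s.
With the tool pointing down it reaches from about 350 to 975 mm from the base axis. Payload 7.1 kg.
Tool frame: the origin (TCP) lies midway between the tips of the shut fingers; the grasp point (between the pads) lies 19 mm behind it (r.pinch_z is the z of the grasp point in the tool frame, in mm); z points along the fingers, y is the line along which they close (so a half turn about z gives the same grasp; the last joint's range is limited). The gripper opens to 88 mm and grips with 3 to 60 N. Pads are 20 mm wide; open, the fingers measure 115 mm over their backs; the gripper's body (75 mm by 178 mm) begins 61 mm behind the grasp point.
Start: joints at [1.292, 0.423, 1.63, -0, 1.089, -0.019], TCP at [160.523, 604.017, 222.675] pointing down, gripper open.
Joint ranges: [-3, 3], [-0.9, 2.11], [0.09, 2.58], [-1.31, 4.45], [0.11, 2.69], [-2.54, 2.54]. Speed limits (rad/s): [2.39, 2.39, 3.01, 3.14, 3.14, 3.14].

INTERFACE

Orientations are given as a unit quaternion [x, y, z, w].
In Python, from bench import status, vision, ticket, r gives the robot as it stands.
- The arm moves only by the tool arm_command, never from a script. Its argument "rows" is a list that holds one entry, the list of rows, each a list of 7 numbers: the opening, from 0 (shut) to 1 (fully open), then the shift along the tool's x, y, z in m, then the turn, a rotation vector about the tool's x, y, z in rad. A call has 1 to 12 rows; each row is the pose to reach, as a shift and turn from the pose commanded when the call began, along the tool's axes at that moment; what a row does not reach only later rows make up. A row lasts 1/8 s, in which the tool goes at most 62.5 mm and 10.7 degrees, less where a joint would pass 70% of its speed; a pose out of reach is approached as far as the arm can. A call with a gripper value outside its range is refused whole. The fingers move at their own pace and stop on an object; "grip_force" is the grip in N (left out, the last holds). Time passes only in rows, so rows that repeat a pose let the fingers close. It gives the time, the measured TCP pose, the force, the opening and the grip force at its end, in the units of the state.
- status.observe(): the state, without advancing time (a new reading comes with each control period).
- vision.grab_frame(name): name is "scene" or "top"; returns a dict with "img" (480x640x3 uint8, red, green, blue), "depth" (480x640 float32, mm along the optical axis (not along the pixel's ray), 0 where there is no reading), "mtx" (3x3 intrinsics, pixels), "extrinsics" (4x4, takes a point from camera to world coordinates). Camera axes: x right, y down, z forward; pixel columns grow to the right and rows downward; lengths in mm; the calibration is good to about 2 mm. A picture is of the moment at which its call begins.
- ticket.close_job(): hands the job in; it is judged then, once.
The state is a dict: "time": time; "joint_positions": joint angles; "qd": joint speeds; "effort": joint torques, N m; "eef_pos": TCP position; "tcp_rot": TCP orientation; "ft_force": force on the tool from outside, world axes, zero at the start; "ft_torque": the same for the moment, N m; "width": opening from 0.0 (shut) to 1.0 (fully open); "grip_force": force on a finger pad.
Only numpy, scipy, OpenCV 4.12 (cv2) and the standard library are available. Lean on these libraries where they do the work, as an engineer would, in place of code of your own. Each camera call takes 0.05 s, during which the arm holds its last target. There are 200 camera calls.

## Working session

There is one attempt and no reset: what is moved stays moved. The work goes in short steps, Python scripts to look and compute and a tool call to move; the robot and the scene stay as the last step left them, time stands still between calls to the robot, and variables do not carry over. Pictures are saved under pics/ and viewed, at most 10 in all, crops included, and the job is handed in when it is done.

Besides the shell and the picture viewer there is one more tool, called after "Request:" as name([rows], argument=value, ...), one row to a line, values as JSON. arm_command: Moves the arm, as the interface text tells. Its arguments: {"type":"object","properties":{"rows":{"type":"array","items":{"type":"array","items":{"type":"array","items":{"type":"number"}}}},"grip_force":{"type":"number"}},"required":["rows"]}

```bash
ls; mkdir -p pics; python3 - <<'E'
from bench import status, vision
import cv2, numpy as np
s=status.observe(); print({k:np.round(v,3) for k,v in s.items()})
for n in("scene","top"):
    f=vision.grab_frame(n); cv2.imwrite(f"pics/{n}0.png",f["img"][:,:,::-1]); np.savez(f"{n}0.npz",**f)
    print(n,np.round(f["mtx"],1).tolist(),np.round(f["extrinsics"],3).tolist())
E
```

```text
pics
{'time': np.float64(0.0), 'joint_positions': array([ 1.292,  0.424,  1.631,  0.   ,  1.089, -0.019]), 'qd': array([-0.001,  0.002, -0.002, -0.002,  0.001, -0.001]), 'effort': array([ 0.0000e+00, -5.4462e+01, -2.7367e+01,  6.4000e-02,  2.3000e-02,
       -0.0000e+00]), 'eef_pos': array([160.377, 603.513, 221.919]), 'tcp_rot': array([ 0.13 ,  0.992, -0.001, -0.   ]), 'ft_force': array([-0.006, -0.354, -0.717]), 'ft_torque': array([-0.016,  0.002,  0.046]), 'grip_force': np.float64(0.0), 'width': np.float64(0.997)}
scene [[451.9, 0.0, 313.0], [0.0, 451.9, 237.5], [0.0, 0.0, 1.0]] [[-0.543, 0.46, -0.702, 1322.141], [0.84, 0.289, -0.46, 496.311], [-0.009, -0.84, -0.543, 688.559], [0.0, 0.0, 0.0, 1.0]]
top [[513.0, 0.0, 320.1], [0.0, 513.0, 248.4], [0.0, 0.0, 1.0]] [[0.005, -0.993, 0.117, 407.346], [-1.0, -0.004, 0.01, -6.612], [-0.009, -0.117, -0.993, 1443.776], [0.0, 0.0, 0.0, 1.0]]
```

View pics/top0.png

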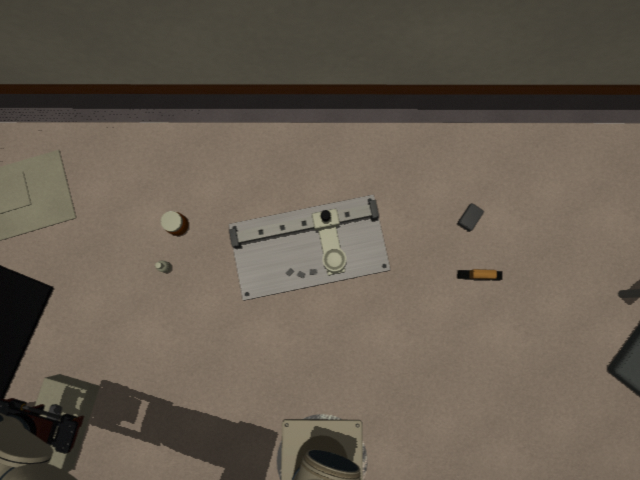

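View pics/scene0.png

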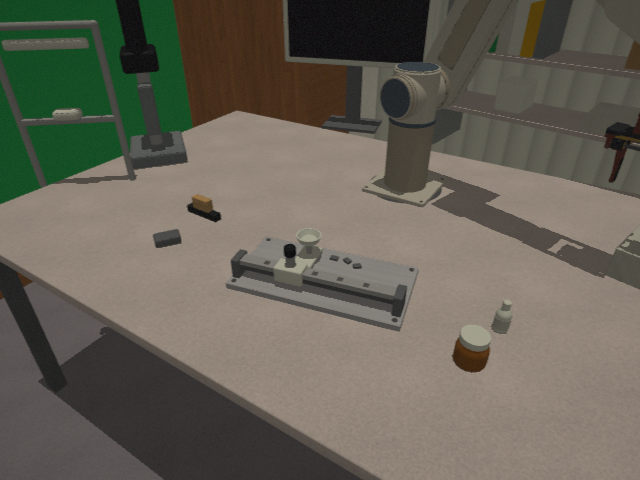

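The top view shows the bench centred near (308,248), the knob at (326,216), and the chips at (290,272), (301,274) and (313,271). The scraper is at (480,274), the lens case at (471,217), the bottle at (163,266) and the jar at (174,223). The scene view confirms the layout.

```bash
cat > h.py <<'E'
import numpy as np, cv2
def load(n): return dict(np.load(n+".npz"))
def cast(f,u,v,z):
    K,E=f["mtx"],f["extrinsics"]; uv=np.atleast_2d(np.c_[u,v]).astype(float)
    d=np.c_[(uv-[K[0,2],K[1,2]])/[K[0,0],K[1,1]],np.ones(len(uv))]@E[:3,:3].T
    o=E[:3,3]; return o+d*((z-o[2])/d[:,2])[:,None]
def cloud(f):
    v,u=np.mgrid[:480,:640]; K,E=f["mtx"],f["extrinsics"]; d=f["depth"]
    p=np.stack([(u-K[0,2])/K[0,0]*d,(v-K[1,2])/K[1,1]*d,d],-1)
    return p@E[:3,:3].T+E[:3,3]
def blobs(m,amin=6):
    n,l,s,c=cv2.connectedComponentsWithStats(m.astype(np.uint8)); return [(s[i,4],c[i].round(1),s[i,:4],l==i) for i in range(1,n) if s[i,4]>=amin]
E
python3 - <<'E'
from h import *
f=load("top0"); im=f["img"]; P=cloud(f); hsv=cv2.cvtColor(im,cv2.COLOR_RGB2HSV); g=cv2.cvtColor(im,cv2.COLOR_RGB2GRAY)
box=np.zeros((480,640),bool); box[180:310,215:400]=1
bed=box&(hsv[...,1]<40)|(box&(P[...,2]>9)&(P[...,2]<140))
b=max(blobs(bed),key=lambda b:b[0]); print("z table",np.median(P[330:350,250:400,2]),"bed z",np.median(P[280:285,260:290,2]))
# height-only bed
m=box&(P[...,2]>9)&(P[...,2]<24); b=max(blobs(m),key=lambda b:b[0]); print(b[0],b[1],b[2])
xy=P[m&b[3]][:,:2].astype(np.float32); print("rect",cv2.minAreaRect(xy))
print("tube knob z",P[216,326],P[227,282])
# dark blobs within bench
for a,c,s,mm in blobs(box&(g<75)): print("dark",a,c,s,"P",np.median(P[mm],0).round(1),g[mm].mean().round())
sb=np.zeros_like(box); sb[255:295,440:520]=1
for nm,m,z in(("wood",sb&(hsv[...,1]>130)&(hsv[...,2]>90),60),("foot",sb&(g<60),22)):
    for a,c,s,mm in blobs(m): 
        v,u=np.where(mm); q=cast(f,u,v,z)[:,:2].astype(np.float32); print(nm,a,c,s,cv2.minAreaRect(q),np.median(P[mm],0).round(1))
cv2.imwrite("pics/crop0.png",cv2.resize(im[190:310,220:400,::-1],None,fx=4.4,fy=4.4,interpolation=cv2.INTER_CUBIC))
s=load("scene0");S=cloud(s);hs=cv2.cvtColor(s["img"],cv2.COLOR_RGB2HSV)
bx=np.zeros_like(box);bx[185:225,180:230]=1
m=bx&(hs[...,1]>130)&(hs[...,2]>90)
for a,c,st,mm in blobs(m): print("scene wood",a,c,S[mm].min(0).round(),S[mm].max(0).round(),np.median(S[mm],0))
g2=cv2.cvtColor(s["img"],cv2.COLOR_RGB2GRAY); bx[:]=0; bx[240:262,280:300]=1
for a,c,st,mm in blobs(bx&(g2<40)): print("scene knob",a,c,st,cast(s,*c,112),np.median(S[mm],0))
E
```

```text
z table -0.31166695077854456 bed z 16.026229617535705
7237 [308.2 258.6] [234 217 157  83]
rect ((551.9786987304688, 32.07916259765625), (159.48184204101562, 419.80377197265625), 11.861977577209473)
tube knob z [648.3019058   -8.99097211 125.99816775] [630.19274878 111.33998716  55.85893732]
dark 721 [303.  227.8] [229 199 150  50] P [624.4  59.6  50.4] 57.0
dark 106 [325.4 216. ] [321 210  10  13] P [648.9  -6.4 121.5] 29.0
dark 16 [346.7 213.8] [345 212   4   5] P [668.2 -66.6  53.5] 57.0
dark 17 [303.5 222.6] [302 221   4   5] P [642.9  53.9  51. ] 55.0
dark 16 [281.8 227.1] [280 225   4   5] P [630.3 111.6  53.2] 58.0
dark 16 [260.5 231.5] [259 230   4   4] P [617.8 170.4  53. ] 55.0
dark 11 [383.9 265.6] [383 264   3   4] P [ 527.5 -171.3   17.4] 58.0
dark 7 [334.6 272.3] [333 272   5   2] P [509.1 -31.8  28.4] 72.0
dark 14 [246.5 293.7] [245 292   4   4] P [448.  210.8  16.3] 61.0
wood 188 [484.5 273.4] [473 269  24   9] ((504.9560546875, -436.475830078125), (61.763343811035156, 21.68423843383789), 88.26445007324219) [ 505.5 -436.9   59.2]
foot 250 [475.9 275.4] [457 270  45  11] ((503.32293701171875, -432.9610595703125), (121.38817596435547, 25.690916061401367), 88.23774719238281) [ 500.3 -406.1   21.5]
scene wood 68 [201.2 198.1] [ 493. -465.   57.] [ 516. -406.   63.] [ 504.93016458 -435.38076009   60.13378992]
scene knob 135 [289.5 250.6] [284 244  12  14] [[650.63222418  -7.18090943 112.        ]] [658.13953902  -0.82964003 119.2905834 ]
```

View pics/crop0.png

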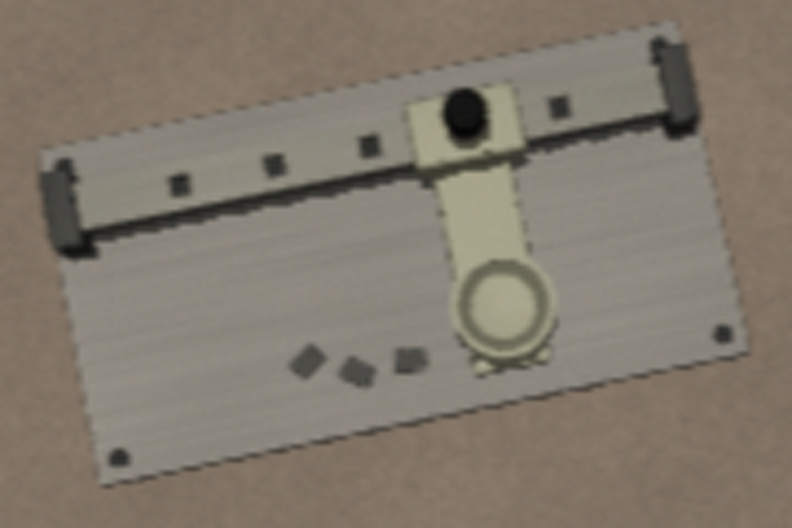

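```bash
cat >> h.py <<'E'
def tilt(): pass
E
python3 - <<'E'
from h import *
f=load("top0")
H=cast(f,[346.7,303.5,281.8,260.5],[213.8,222.6,227.1,231.5],64)[:,:2]; by=np.array([-120,0,60,120])
d=H[3]-H[0]; yaw=np.arctan2(-d[0],d[1]); c,s=np.cos(yaw),np.sin(yaw); R=np.array([[c,-s],[s,c]])
O=(H-(R@np.c_[[60]*4,by].T).T).mean(0); print("yaw",yaw,"O",O,"len",np.hypot(*d),"resid",(H-O)@R)
# bed corners from crop
cr=np.array([[40,151],[680,22],[748,352],[101,487]])/4.4+[220,190]
C=cast(f,cr[:,0],cr[:,1],16)[:,:2]; print("corners bench",((C-O)@R).round(1),"centre",C.mean(0))
g=cv2.cvtColor(f["img"],cv2.COLOR_RGB2GRAY)
b=np.zeros(g.shape,bool); b[262:284,280:321]=1
for a,ce,st,m in blobs(b&(g<105)):
    v,u=np.where(m); q=cast(f,u,v,21)[:,:2]; print("chip",a,ce,q.mean(0).round(1),((q-O)@R).mean(0).round(1),((q-O)@R).min(0).round(),((q-O)@R).max(0).round())
k=cast(f,[325.4],[216],118)[0,:2]; print("knob",k,(k-O)@R, "expected",O+R@[60,-60])
print("next",O+R@[60,0]); from bench import r; print(r.pinch_z,[a for a in dir(r) if a[0]!='_'])
E
```

```text
yaw 0.20829321796152864 O [582.402713    39.62493827] len 239.8112131921521 resid [[ 5.99344755e+01 -1.20190888e+02]
 [ 6.01253544e+01  1.07570694e-01]
 [ 6.00056946e+01  6.04629929e+01]
 [ 5.99344755e+01  1.19620325e+02]]
corners bench [[ 106.5  207.1]
 [ 105.1 -212.6]
 [-111.7 -209. ]
 [-112.3  208.4]] centre [579.70037483  37.52014205]
chip 41 [289.7 271.8] [509.9  91.3] [-60.2  65.6] [-69.  55.] [-50.  76.]
chip 39 [312.8 271.4] [511.1  27. ] [-72.4   2.4] [-80.  -7.] [-64.  11.]
chip 41 [300.8 274.3] [503.1  60.4] [-73.3  36.7] [-83.  27.] [-63.  47.]
knob [649.75974929  -7.43227336] [ 56.17015773 -59.96886595] expected [653.51324883  -6.67076018]
next [641.10583014  52.03235695]
-18.700000000000003 ['Unreachable', 'pinch_z']
```

Request:
arm_command([
  [[1,-0.478,-0.395,-0.02,0,0,1.34],[1,-0.478,-0.395,-0.02,0,0,1.34],[1,-0.478,-0.395,-0.02,0,0,1.34],[1,-0.478,-0.395,-0.02,0,0,1.34],[1,-0.478,-0.395,-0.02,0,0,1.34],[1,-0.478,-0.395,-0.02,0,0,1.34],[1,-0.478,-0.395,-0.02,0,0,1.34],[1,-0.478,-0.395,-0.02,0,0,1.34],[1,-0.478,-0.395,-0.02,0,0,1.34],[1,-0.478,-0.395,-0.02,0,0,1.34],[1,-0.478,-0.395,-0.02,0,0,1.34],[1,-0.478,-0.395,-0.02,0,0,1.34]],
], grip_force=25)

```text
time: 1.6
eef_pos: [520.3, 99.5, 242.2]
tcp_rot: [0.718, 0.696, -0.0, -0.001]
ft_force: [-0.1, 0.1, -0.3]
width: 1.001
grip_force: 0.0
```

Request:
arm_command([
  [[1,-0.535,0.001,0.12,0,0,0],[1,-0.535,0.001,0.12,0,0,0],[1,-0.535,0.001,0.12,0,0,0],[1,-0.535,0.001,0.12,0,0,0],[1,-0.535,0.001,0.12,0,0,0],[1,-0.535,0.001,0.12,0,0,0],[1,-0.535,0.001,0.12,0,0,0],[1,-0.535,0.001,0.12,0,0,0],[1,-0.535,0.001,0.12,0,0,0],[1,-0.535,0.001,0.12,0,0,0],[1,-0.535,0.001,0.12,0,0,0]],
])

```text
time: 2.98
eef_pos: [506.8, -433.2, 122.4]
tcp_rot: [0.717, 0.697, 0.0, -0.001]
ft_force: [-0.1, 0.5, 0.7]
width: 1.002
grip_force: 0.0
```

Request:
arm_command([
  [[1,0,0,0.04,0,0,0],[1,0,0,0.07,0,0,0],[1,0,0,0.096,0,0,0],[1,0,0,0.096,0,0,0],[0,0,0,0.096,0,0,0],[0,0,0,0.096,0,0,0],[0,0,0,0.096,0,0,0],[0,0,0,0.096,0,0,0],[0,0,0,0.096,0,0,0],[0,0,0,0.096,0,0,0],[0,0,0,0.096,0,0,0],[0,0,0,0.096,0,0,0]],
])

```text
time: 4.47
eef_pos: [506.2, -435.3, 26.6]
tcp_rot: [0.717, 0.697, -0.0, -0.0]
ft_force: [-1.4, 0.4, 0.8]
width: 0.272
grip_force: 25.0
```

Request:
arm_command([
  [[0,0,0,-0.04,0,0,0],[0,0,0,-0.09,0,0,0],[0.0,0.05,0.004,-0.123,0,0,-0.236],[0,0.509,0.038,-0.123,0,0,-0.236],[0,0.509,0.038,-0.123,0,0,-0.236],[0,0.509,0.038,-0.123,0,0,-0.236],[0,0.509,0.038,-0.123,0,0,-0.236],[0,0.509,0.038,-0.123,0,0,-0.236],[0,0.509,0.038,-0.123,0,0,-0.236],[0,0.509,0.038,-0.123,0,0,-0.236],[0,0.509,0.038,-0.123,0,0,-0.236],[0,0.509,0.038,-0.123,0,0,-0.236]],
])

```text
time: 5.98
eef_pos: [559.2, 74.1, 149.5]
tcp_rot: [0.629, 0.777, 0.0, -0.0]
ft_force: [-0.0, -0.2, -2.0]
width: 0.269
grip_force: 25.0
```

Request:
arm_command([
  [[0,0,0,0,0,0,0],[0,0,0,0,0,0,0]],
])

```text
time: 6.22
eef_pos: [559.1, 71.2, 149.6]
tcp_rot: [0.631, 0.776, -0.0, -0.0]
ft_force: [0.1, -0.3, -1.3]
width: 0.272
grip_force: 25.0
```

```bash
python3 - <<'E'
from bench import status, vision
import cv2, numpy as np
s=status.observe(); print(s["eef_pos"],s["tcp_rot"],s["width"],s["grip_force"],s["ft_force"])
f=vision.grab_frame("scene"); np.savez("scene1.npz",**f)
cv2.imwrite("pics/s1.png",cv2.resize(f["img"][120:340,200:440,::-1],None,fx=2.5,fy=2.5,interpolation=cv2.INTER_CUBIC))
E
```

```text
[559.12415587  71.16751477 149.607974  ] [ 6.30860832e-01  7.75895989e-01 -1.46091701e-04 -5.03979444e-05] 0.2715105686441178 24.999646246433258 [ 0.06896702 -0.25100048 -1.34950259]
```

View pics/s1.png

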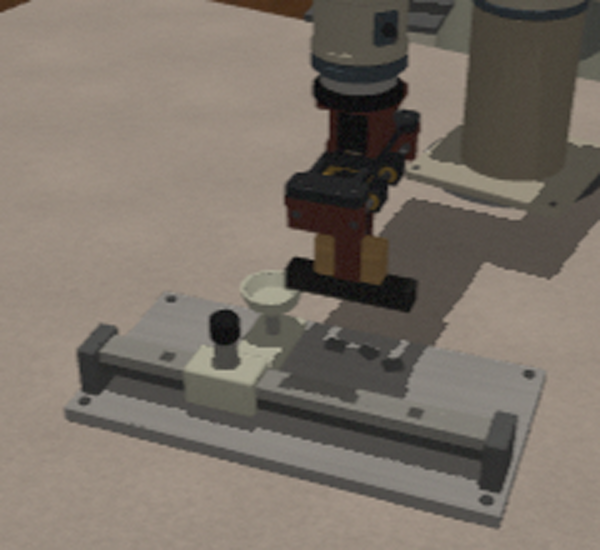

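The block hangs level, clear behind the chips and left of the cup. Next I lower it to about 1.5 mm above the bed.

Request:
arm_command([
  [[0,0,0,0.04,0,0,0],[0,0,0,0.08,0,0,0],[0,0,0,0.1,0,0,0],[0,0,0,0.1055,0,0,0],[0,0,0,0.1055,0,0,0],[0,0,0,0.1055,0,0,0]],
])

```text
time: 7.02
eef_pos: [560.1, 72.2, 45.3]
tcp_rot: [0.63, 0.776, 0.001, 0.001]
ft_force: [0.4, 0.6, -1.4]
width: 0.272
grip_force: 25.0
```

Request:
arm_command([
  [[0,0,-0.012,0,0,0,0],[0,0,-0.024,0,0,0,0],[0,0,-0.036,0,0,0,0],[0,0,-0.048,0,0,0,0],[0,0,-0.06,0,0,0,0],[0,0,-0.072,0,0,0,0],[0,0,-0.084,0,0,0,0],[0,0,-0.096,0,0,0,0],[0,0,-0.106,0,0,0,0],[0,0,-0.116,0,0,0,0],[0,0,-0.122,0,0,0,0],[0,0,-0.122,0,0,0,0]],
])

```text
time: 8.52
eef_pos: [439.5, 47.2, 44.2]
tcp_rot: [0.63, 0.776, -0.0, -0.0]
ft_force: [0.4, 0.4, -1.4]
width: 0.273
grip_force: 25.0
```

```bash
python3 - <<'E'
from bench import status, vision
import cv2, numpy as np
s=status.observe(); print(s["eef_pos"],s["tcp_rot"],s["width"],s["ft_force"])
f=vision.grab_frame("scene"); np.savez("scene2.npz",**f)
cv2.imwrite("pics/s2.png",cv2.resize(f["img"][160:330,220:460,::-1],None,fx=3,fy=3,interpolation=cv2.INTER_CUBIC))
E
```

```text
[439.4963051   47.22106257  44.19135423] [ 6.30292134e-01  7.76358045e-01 -7.86008322e-05 -7.13357066e-05] 0.2731620254707528 [ 0.37179221  0.4171614  -1.41175249]
```

View pics/s2.png

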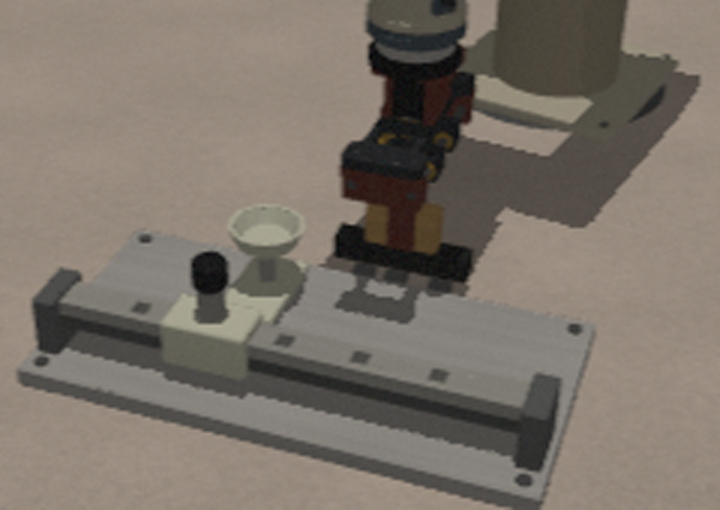

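```bash
python3 - <<'E'
from h import *
f=load("scene2"); P=cloud(f)
c,s=np.cos(.208),np.sin(.208); R=np.array([[c,-s],[s,c]]); O=[581,38.7]
for q in [(365,271),(395,276),(440,285),(385,262),(350,300)]:
    u,v=q[0]/3+220,q[1]/3+160; p=P[int(round(v)),int(round(u))]; w=cast(f,u,v,23)[0]; print(q,p.round(),((p[:2]-O)@R).round(),"ray",((w[:2]-O)@R).round())
# heights on bed, bench frame, front half
xy=(P[...,:2]-O)@R; m=(abs(xy[...,1]-35)<75)&(xy[...,0]>-109)&(xy[...,0]<20)&(P[...,2]>19.5)&(P[...,2]<30)
for b in blobs(m,4): print(b[0],b[1],xy[b[3]].mean(0).round(),P[b[3]][:,2].max())
E
```

```text
(365, 271) [452.  18.   7.] [-131.    6.] ray [-107.   13.]
(395, 276) [448.  46.   8.] [-129.   34.] ray [-108.   39.]
(440, 285) [436.  84.   6.] [-133.   74.] ray [-109.   79.]
(385, 262) [1322.  496.  689.] [820. 295.] ray [-126.   25.]
(350, 300) [507.  35.  15.] [-73.  11.] ray [-62.  14.]
29 [315.9 258.2] [-46. -36.] 29.89422265596238
```

All three chips have dropped to the table: their tops read z≈7 mm at bench x≈-131. Next I lift the block, carry it right and set it down.

Request:
arm_command([
  [[0,0,0,-0.05,0,0,0],[0,0,0,-0.1,0,0,0],[0,-0.35,-0.022,-0.1,0,0,0],[0,-0.35,-0.022,-0.1,0,0,0],[0,-0.35,-0.022,-0.1,0,0,0],[0,-0.35,-0.022,-0.1,0,0,0],[0,-0.35,-0.022,-0.1,0,0,0],[0,-0.35,-0.022,-0.1,0,0,0],[0,-0.35,-0.022,-0.1,0,0,0],[0,-0.35,-0.022,-0.1,0,0,0],[0,-0.35,-0.022,-0.1,0,0,0]],
])

```text
time: 9.95
eef_pos: [490.1, -298.4, 144.1]
tcp_rot: [0.63, 0.777, 0.0, -0.0]
ft_force: [0.1, 0.3, -1.2]
width: 0.267
grip_force: 25.0
```

Request:
arm_command([
  [[0,0,0,0.04,0,0,0],[0,0,0,0.08,0,0,0],[0,0,0,0.105,0,0,0],[0,0,0,0.115,0,0,0],[0,0,0,0.117,0,0,0],[0,0,0,0.117,0,0,0]],
])

```text
time: 10.7
eef_pos: [491.0, -299.9, 28.1]
tcp_rot: [0.63, 0.777, 0.0, 0.001]
ft_force: [-0.6, 0.0, -1.4]
width: 0.272
grip_force: 25.0
```

Request:
arm_command([
  [[0,0,0,0.0005,0,0,0],[0,0,0,0.001,0,0,0],[0,0,0,0.001,0,0,0]],
])

```text
time: 11.08
eef_pos: [490.4, -300.0, 26.6]
tcp_rot: [0.63, 0.776, 0.0, 0.0]
ft_force: [0.1, -1.1, 1.5]
width: 0.272
grip_force: 25.0
```

Request:
arm_command([
  [[0.5,0,0,0,0,0,0],[1,0,0,0,0,0,0],[1,0,0,0,0,0,0],[1,0,0,0,0,0,0],[1,0,0,-0.03,0,0,0],[1,0,0,-0.09,0,0,0],[1,0,0,-0.15,0,0,0],[1,0,0,-0.18,0,0,0],[1,0,0,-0.18,0,0,0],[1,0,0,-0.18,0,0,0]],
])

```text
time: 12.32
eef_pos: [489.6, -299.3, 205.1]
tcp_rot: [0.63, 0.776, -0.0, -0.001]
ft_force: [0.3, 0.7, -1.0]
width: 0.999
grip_force: 0.0
```

```bash
python3 - <<'E'
from bench import status, vision
from h import *
s=status.observe(); print(s["eef_pos"],s["tcp_rot"],s["width"],s["ft_force"])
c,sn=np.cos(.208),np.sin(.208); R=np.array([[c,-sn],[sn,c]]); O=[581,38.7]
f=vision.grab_frame("scene"); np.savez("scene3.npz",**f)
P=cloud(f); xy=(P[...,:2]-O)@R; g=cv2.cvtColor(f["img"],cv2.COLOR_RGB2GRAY)
b=np.zeros(g.shape,bool); b[240:262,280:300]=1
for a,ce,st,m in blobs(b&(g<40)): w=cast(f,*ce,112)[0]; print("scene knob",a,ce,st,w,(w[:2]-O)@R)
f2=vision.grab_frame("top"); np.savez("top3.npz",**f2); g2=cv2.cvtColor(f2["img"],cv2.COLOR_RGB2GRAY)
b[:]=0;b[205:228,310:340]=1
for a,ce,st,m in blobs(b&(g2<45)): w=cast(f2,*ce,118)[0]; print("top knob",a,ce,st,w,(w[:2]-O)@R)
a=f["img"][160:330,130:410,::-1]; t=f2["img"][190:330,220:500,::-1]
cv2.imwrite("pics/s3.png",cv2.resize(np.vstack([a,t])[:310],None,fx=1.9,fy=1.9,interpolation=cv2.INTER_CUBIC))
E
```

```text
[ 489.58731478 -299.32467269  205.13598837] [ 6.30275080e-01  7.76371497e-01 -9.54757983e-05 -7.82763246e-04] 0.9994308917462493 [ 0.272669    0.71018492 -0.96435055]
scene knob 134 [289.4 250.6] [284 244  12  14] [650.75193608  -7.37157174 112.        ] [ 58.73455711 -59.48255299]
top knob 83 [325.2 215.7] [321 210   9  12] [650.55632945  -6.90515133 118.        ] [ 58.63948402 -58.98579242]
```

View pics/s3.png

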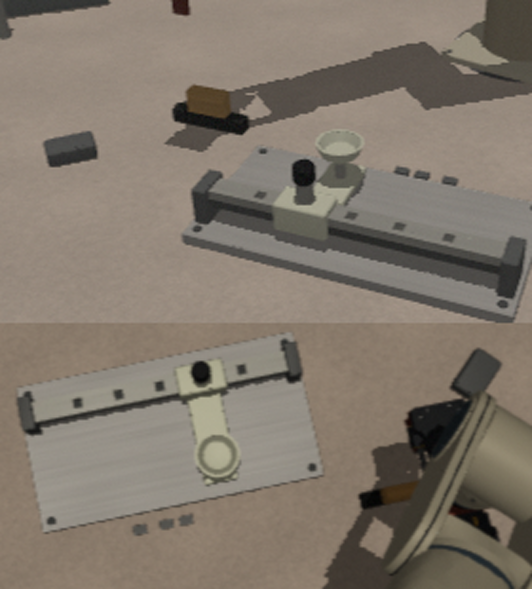

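Chips are on the table in front of the bed and the block stands upright right of the bench. The knob is at about (651,-7). I go there with the fingers closing along the rail.

Request:
arm_command([
  [[1,0.253,0.2185,0,0,0,1.571],[1,0.253,0.2185,0,0,0,1.571],[1,0.253,0.2185,0,0,0,1.571],[1,0.253,0.2185,0,0,0,1.571],[1,0.253,0.2185,0,0,0,1.571],[1,0.253,0.2185,0,0,0,1.571],[1,0.253,0.2185,0,0,0,1.571],[1,0.253,0.2185,0,0,0,1.571],[1,0.253,0.2185,0.03,0,0,1.571],[1,0.253,0.2185,0.055,0,0,1.571],[1,0.253,0.2185,0.055,0,0,1.571],[1,0.253,0.2185,0.055,0,0,1.571]],
])

```text
time: 13.92
eef_pos: [652.2, -7.3, 151.0]
tcp_rot: [0.995, 0.103, -0.0, -0.0]
ft_force: [1.2, 1.1, -1.0]
width: 0.995
grip_force: 0.0
```

Request:
arm_command([
  [[1,0,0,0.03,0,0,0],[1,0,0,0.05,0,0,0],[1,0,0,0.057,0,0,0],[1,0,0,0.057,0,0,0],[1,0,0,0.057,0,0,0]],
])

```text
time: 14.55
eef_pos: [652.8, -7.3, 95.1]
tcp_rot: [0.995, 0.103, 0.001, 0.0]
ft_force: [0.3, -0.1, 0.4]
width: 1.003
grip_force: 0.0
```

```bash
python3 - <<'E'
from bench import status, vision
from h import *
s=status.observe(); print(s["eef_pos"],s["tcp_rot"],s["joint_positions"],s["ft_force"])
f=vision.grab_frame("scene")
cv2.imwrite("pics/s4.png",cv2.resize(f["img"][180:300,200:400,::-1],None,fx=3.5,fy=3.5,interpolation=cv2.INTER_CUBIC))
E
```

```text
[652.77020327  -7.2943546   95.05933917] [9.94658756e-01 1.03215631e-01 6.95106336e-04 1.01745954e-04] [-2.93955023e-02  6.17207544e-01  1.63890480e+00 -2.27958403e-05
  8.84075393e-01  1.33461565e+00] [ 0.26899488 -0.05925769  0.38425559]
```

View pics/s4.png

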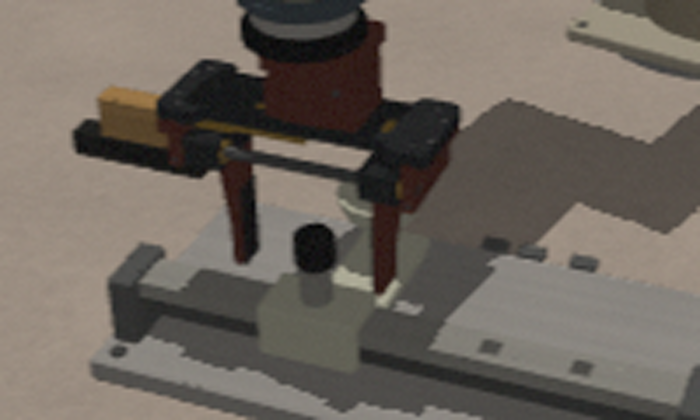

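The open fingers flank the knob centrally at (315,248), so I close on it.

Request:
arm_command([
  [[0,0,0,0,0,0,0],[0,0,0,0,0,0,0],[0,0,0,0,0,0,0],[0,0,0,0,0,0,0],[0,0,0,0,0,0,0],[0,0,0,0,0,0,0],[0,0,0,0,0,0,0]],
], grip_force=40)

```text
time: 15.48
eef_pos: [652.1, -7.4, 94.1]
tcp_rot: [0.995, 0.103, -0.0, 0.0]
ft_force: [-0.0, -1.3, -0.6]
width: 0.307
grip_force: 40.0
```

Request:
arm_command([
  [[0,0,0,-0.003,0,0,0],[0,0,0,-0.006,0,0,0],[0,0,0,-0.009,0,0,0],[0,0,0,-0.012,0,0,0],[0,0,0,-0.0125,0,0,0],[0,0,0,-0.0125,0,0,0],[0,0,0,-0.0125,0,0,0]],
])

```text
time: 16.35
eef_pos: [652.0, -7.3, 106.6]
tcp_rot: [0.995, 0.103, -0.0, 0.0]
ft_force: [2.0, -1.6, -8.2]
width: 0.308
grip_force: 40.0
```

Request:
arm_command([
  [[0,0,-0.003,0,0,0,0],[0,0,-0.009,0,0,0,0],[0,0,-0.016,0,0,0,0],[0,0,-0.023,0,0,0,0],[0,0,-0.03,0,0,0,0],[0,0,-0.037,0,0,0,0],[0,0,-0.044,0,0,0,0],[0,0,-0.051,0,0,0,0],[0,0,-0.057,0,0,0,0],[0,0,-0.06,0,0,0,0],[0,0,-0.06,0,0,0,0],[0,0,-0.06,0,0,0,0]],
])

```text
time: 17.85
eef_pos: [639.5, 52.0, 106.6]
tcp_rot: [0.995, 0.103, -0.0, -0.0]
ft_force: [1.1, 1.7, -8.2]
width: 0.308
grip_force: 40.0
```

Request:
arm_command([
  [[0,0,0,0.003,0,0,0],[0,0,0,0.006,0,0,0],[0,0,0,0.009,0,0,0],[0,0,0,0.0125,0,0,0],[0,0,0,0.0135,0,0,0],[0,0,0,0.0135,0,0,0],[0,0,0,0.0135,0,0,0]],
])

```text
time: 18.73
eef_pos: [639.9, 51.4, 94.1]
tcp_rot: [0.995, 0.103, 0.0, 0.0]
ft_force: [-5.1, 2.0, 6.1]
width: 0.307
grip_force: 40.0
```

```bash
python3 - <<'E'
from bench import status, vision
from h import *
s=status.observe(); print(s["eef_pos"],s["width"],s["ft_force"])
c,sn=np.cos(.208),np.sin(.208); R=np.array([[c,-sn],[sn,c]]); O=[581,38.7]
f=vision.grab_frame("scene"); P=cloud(f)
cv2.imwrite("pics/s5.png",cv2.resize(f["img"][180:310,190:420,::-1],None,fx=3.2,fy=3.2,interpolation=cv2.INTER_CUBIC))
xy=(P[...,:2]-O)@R; m=(abs(xy[...,0]-60)<30)&(abs(P[...,2]-72)<3.5)&(abs(xy[...,1])<100)
for b in blobs(m,20): print(b[0],b[1],xy[b[3]].min(0),xy[b[3]].max(0),np.median(P[b[3]][:,2]))
f0=load("scene3");P=cloud(f0);xy=(P[...,:2]-O)@R; m=(abs(xy[...,0]-60)<30)&(abs(P[...,2]-72)<3.5)&(abs(xy[...,1])<120)
for b in blobs(m,20): print("before",b[0],b[1],xy[b[3]].min(0),xy[b[3]].max(0))
E
```

```text
[639.91066821  51.39185303  94.0730887 ] 0.3065667257143606 [-5.07788996  2.03283115  6.05719606]
310 [314.3 272.2] [ 38.70396483 -34.57352282] [84.08873681 35.27833031] 72.40079400447877
before 299 [289.9 266.7] [ 38.82417887 -94.23215936] [ 83.2265135  -24.51657738]
```

View pics/s5.png

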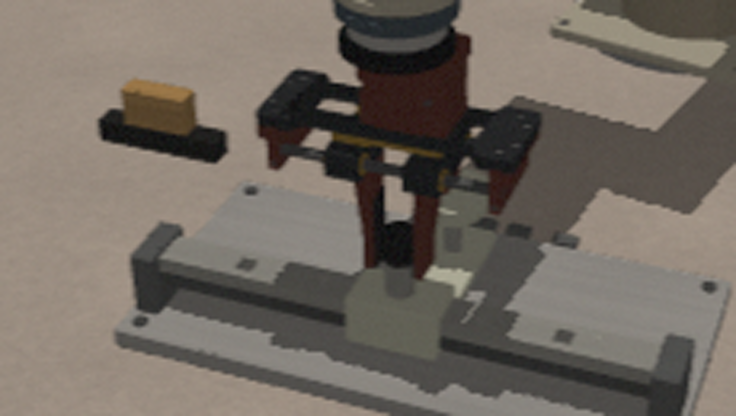

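The pin is home: TCP height is back to 94.1 mm with a 6 N stop reaction. The sleeve is centred at bench y≈0.4 mm, the block is standing and the chips are on the table.

```bash
python3 -c "
from bench import ticket
print(ticket.close_job())"
```

```text
the job is handed in; nothing more can be done
None
```

I've handed the job in; no verdict came back. By my measurements, all three chips are off the bed, the scraper block stands on the table, and the chin-rest section is one hole to the left with the pin home and the knob still gripped.

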